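# Third hand at the sign-foot jig

## Task

A colleague is about to drive screws into the wooden sign foot and needs a third hand: wipe the three wood chips off the white jig board with the yellow scraper block (only the scraper may move chips), and set the scraper back on the table clear of the board. Then set the foot slot-up and flat on the board, square and centred on the blue line, and push with the foot alone, no finger on the stop, against the spring stop until the pointer is in the middle of the green band (about 10 newtons), never into the red. Finish while still holding the foot pressed there steadily, without letting go, and leave the jars and the salt shaker alone throughout.

Things in the scene. Friction and masses are not known exactly. Their poses are not given: they have to be found in the camera images.
- bed (a point): Jig: white board fixed to the table, 100 mm along its x, 176 mm along its y (from -96 to +80 mm), 20 mm thick, top 20 mm above the table. This point is on the board's top on the blue centre line, which runs along y. Frame: z up, -y points along the pressing direction to the stop, x across. At the -y end (y -66 to -94 mm) stands a fixed dark spring housing 70 mm wide and 26 mm high above the board; the +y end and both sides are open edges where chips can be wiped off.
- stop_face (a point): Centre of the pressing face of the aluminium spring stop, 11 mm above the board; the face looks to the bed's +y and is 60 mm wide, from 2 to 20 mm above the board. At rest it lies at y = -35 mm in the bed frame. Axes as the bed's.
- stop (a joint): Travel of the spring stop in m: 0 at rest, growing as it is pushed in the bed's -y direction, end of travel 0.022. The spring gives 1 N per mm with no preload. A black pointer carried by the stop moves over a scale on the housing's top: white 0 to 6 mm, green 6 to 14 mm, red beyond 14 mm.
- foot_center (a point): Loose wooden sign foot, 50 mm along x, 34 mm along y, 40 mm high, about 0.1 kg, starting upright on the table; point at its centre, half-way up. A 6 mm wide, 10 mm deep card slot runs along x in its top. Either long (50 x 40 mm) side may face the stop. Graspable across its 50 mm length at the two ends, or across its 34 mm width.
- scraper_center (a point): Loose yellow scraper block with a black rubber lip below, standing on the table: 80 mm along x (wiping width), 22 mm along y (grasp across this), 50 mm high, 0.08 kg; point at its centre, half-way up. Fixed furniture near it: a row of glass biscuit jars 240 mm high along the back, the nearest about 0.1 m to its right (world -y), and glass domes 152 mm high on the plates in front; carry things and approach from above these.
- chip1_center (a point): Loose dark wood chip 1, about 16 x 12 x 8 mm, 12 g, lying on the board at the start; point at its centre.
- chip2_center (a point): Loose dark wood chip 2, about 16 x 12 x 9 mm, 12 g, lying on the board at the start; point at its centre.
- chip3_center (a point): Loose dark wood chip 3, about 16 x 12 x 8 mm, 12 g, lying on the board at the start; point at its centre.
- honey_jar_center (a point): Bystander: jar with a red lid, 58 x 62 mm, 86 mm high; point on its axis 45 mm above its foot. Leave it alone.
- jam_jar_center (a point): Bystander: jar with a pale lid, 62 mm across, 99 mm high; point on its axis 45 mm above its foot. Leave it alone.
- salt_shaker_center (a point): Bystander: grey salt shaker, 44 mm across, 90 mm high; point on its axis 45 mm above its foot. Leave it alone.

How it is judged:
On the way, in this order (a step that is already met when the one before it is completed fails the run):
1. the three chips are wiped off the jig board (height (world z) of each of chip1_center, chip2_center, chip3_center below 0.018 m), for 0.2 s.
2. the foot is pressed against the stop with the pointer in the green band (value of joint stop between 0.006 and 0.014 m and contact force between foot and stop between 4.5 and 16 N and contact force between the fingers and foot above 1 N and z of foot_center in the frame of bed between 0.016 and 0.025 m and x of foot_center in the frame of bed between -0.012 and 0.012 m and angle between the y axis of foot_center and the y axis of bed, either way round below 0.15 rad and angle between foot_center's own z axis and vertical below 0.1 rad), for 0.3 s.
At the end, for the whole second after the job is handed in: Ends holding: fingers on the foot, stop travel 6 to 14 mm (about 6 to 14 N), foot flat on the board (5 mm, tilt 0.1 rad), square to 0.15 rad, within 12 mm of the blue line; all chips off the board; scraper resting on the table, let go, off the jig (all of step 1 and all of step 2 and linear speed of foot below 0.01 m/s and height (world z) of scraper_center below 0.035 m and contact force between scraper and jig below 0.3 N and contact force between scraper and the arm below 0.3 N and contact force between scraper and the fingers below 0.3 N); the arm keeps its last pose, push and grip.
It fails at once if a chip is pushed with the fingers or with the foot (contact force between any of the fingers, foot and chip1 above 0.5 N or contact force between any of the fingers, foot and chip2 above 0.5 N or contact force between any of the fingers, foot and chip3 above 0.5 N).
It fails at once if the fingers push the spring stop (contact force between the fingers and stop above 1 N).
It fails at once if the stop is pushed into the red (value of joint stop above 0.0145 m).
It fails at once if a jar or the salt shaker is moved (distance of any of honey_jar_center, jam_jar_center, salt_shaker_center from where it was at the start of the episode above 0.02 m).
It also fails if it takes over 59 s, if anything falls off the work surface, if the arm or the gripper's body presses on something with over 40 N, if the wrist force passes 120 N, or if a joint passes its speed limit or range.

## Robot

A 6-joint arm with a two-finger parallel gripper is mounted at the origin on a cart in front of the work surface, level with it; the furniture and walls round the work are solid. World frame = base frame: x ahead of the robot, y to its left, z up, the work surface at z = 0. Lengths are in m, angles in rad, forces in N, time in s.
With the tool pointing down it reaches from about 0.375 to 0.9 m from the base axis. Payload 3.1 kg.
Tool frame: the origin (TCP) lies between the finger pads; the fingertips stand 11 mm ahead of it and the grasp point (between the pads) lies 8 mm behind it; z points along the fingers, y is the direction in which the jaws open and shut (so a half turn about z gives the same grasp; the last joint's range is limited). The gripper opens to 85 mm and grips with 20 to 120 N. Pads are 22 mm wide; open, the fingers measure 114 mm over their backs; the gripper's body (76 mm by 85 mm) begins 54 mm behind the grasp point. The pads swing forward as they close: fully open they stand 13 mm farther back than shut.
Start: joints at [1.105, 0.527, 1.433, -0, 1.181, -0.178], TCP at [0.177, 0.599, 0.242] pointing down, gripper open.
Joint ranges: [-3.08, 3.08], [-0.75, 2.2], [0.22, 2.44], [-1.43, 4.57], [0, 2.65], [-2.85, 2.85]. Speed limits (rad/s): [2.79, 2.79, 3.14, 3.14, 3.14, 3.14].

## Interface

Orientations are given as a unit quaternion [x, y, z, w].
In Python, from station import manip gives the robot as it stands. The module is installed in compiled form; this text tells all that it offers.
- The arm moves only by the tool arm_command, never from a script. Its argument "rows" is a list of rows, each a list of 3 entries, a list of its own where there are three numbers: the shift along the world's x, y, z in mm, then the turn about the world's z in rad, then the closure, from -1 (fully open) to 1 (shut), so that 0 is half open. A call has 1 to 12 rows; each row shifts and turns the commanded pose from where the row before left it; what a row does not reach is not made up. A row lasts 1/8 s, in which the tool goes at most 62.5 mm and 10.7 degrees, less where a joint would pass 70% of its speed; a pose out of reach is approached as far as the arm can. A call with a gripper value outside its range is refused whole. The fingers move at their own pace and stop on an object; "squeeze" is the grip in N (left out, the last holds). Time passes only in rows, so rows that do not move let the fingers close. It gives the time, the measured TCP pose, the force and the opening at its end, in the units of the state.
- manip.sense(): the state, without advancing time (a new reading comes with each control period).
- manip.snapshot(name): name is "scene" or "side" or "wrist"; returns the picture (384x512x3 uint8, blue, green, red); there is no depth.
- manip.get_calibration(name): a dict with "fovy" (degrees; the focal length in pixels is half the picture's height over the tangent of half this angle, whatever the lens; pixels are square), "cx", "cy" (the principal point, pixels), "k1" (the pictures are not rectified: a ray, as slopes to the right and down, at radius r is drawn at 1 + k1 r^2 times it, then the intrinsics apply), "R" (3x3) and "t" (3): a world point X has camera coordinates R X + t. Camera axes: x right, y down, z forward; pixel columns grow to the right and rows downward; lengths in m; the calibration is good to about 2 mm. A picture is of the moment at which its call begins: read the wrist's pose just before it. get_calibration takes no time and is no camera call; for the wrist camera it gives the pose at the moment of the call.
- manip.sign_off(): hands the job in, once; it reports no verdict.
The state is a dict: "t": time; "q": joint angles; "qd": joint speeds; "tau": joint torques, N m; "tcp_pos": TCP position; "tool_rot": TCP orientation; "force": force on the tool from outside, world axes, zero at the start; "ft_torque": the same for the moment, N m; "finger_gap": opening from 0.0 (shut) to 1.0 (fully open).
Only numpy, scipy, OpenCV 4.12 (cv2) and the standard library are available. Lean on these libraries where they do the work, as an engineer would, in place of code of your own. Each camera call takes 0.05 s, during which the arm holds its last target.

## Working session

There is one attempt and no reset: what is moved stays moved. The work goes in short steps, Python scripts to look and compute and a tool call to move; the robot and the scene stay as the last step left them, time stands still between calls to the robot, and variables do not carry over. Pictures are saved under pics/ and viewed, and the job is handed in when it is done.

Besides the shell and the picture viewer there is one more tool, called after ">>>" as name(argument=value, ...) on one line, values as JSON. arm_command: Moves the arm, as the interface text tells. Its arguments: {"type":"object","properties":{"rows":{"type":"array","items":{"type":"array"}},"squeeze":{"type":"number"}},"required":["rows"]}

```bash
mkdir -p pics
cat > h.py <<'E'
from station import manip
import numpy as np, cv2
def snap(n,f):
    c=manip.get_calibration(n); im=manip.snapshot(n); cv2.imwrite('pics/%s.png'%f,im); np.save('pics/%s.npy'%f,dict(c=c),allow_pickle=True); return im,c
def load(f):
    return cv2.imread('pics/%s.png'%f), np.load('pics/%s.npy'%f,allow_pickle=True).item()['c']
def ray(c,uv):
    f=192/np.tan(np.radians(c['fovy'])/2)
    K=np.array([[f,0,c['cx']],[0,f,c['cy']],[0,0,1.]])
    p=cv2.undistortPoints(np.array([[uv]],float),K,np.array([c['k1'],0,0,0,0.]))[0,0]
    R=np.array(c['R']);t=np.array(c['t'])
    return -R.T@t, R.T@np.array([p[0],p[1],1])
def onz(c,uv,z):
    o,d=ray(c,uv); return o+d*(z-o[2])/d[2]
def proj(c,X):
    f=192/np.tan(np.radians(c['fovy'])/2)
    q=np.array(c['R'])@np.array(X)+np.array(c['t']); s=q[:2]/q[2]; s=s*(1+c['k1']*(s@s)); return s*f+[c['cx'],c['cy']]
E
python3 - <<'E'
from h import *
for n in ['scene','side','wrist']:
    im,c=snap(n,n+'0'); print(n,c['fovy'],c['k1'],-np.array(c['R']).T@np.array(c['t']))
print(manip.sense())
E
```

```text
scene 48.33582159468957 -0.014452494725091733 [0.2402558  0.64836627 0.59959697]
side 43.508975110122606 0.009745213351830612 [0.60150167 0.78364365 0.62791014]
wrist 64.47431204105348 -0.06278772795326697 [0.09704395 0.62209822 0.37258673]
{'t': 0.15, 'q': array([ 1.10549675e+00,  5.28243460e-01,  1.43359542e+00, -2.35188307e-05,
        1.18140154e+00, -1.78484139e-01]), 'qd': array([-2.19274051e-04, -3.10394200e-03, -3.64159974e-03, -8.12371440e-05,
       -1.96119998e-03, -1.47391425e-03]), 'tau': array([ 8.51551595e-04, -4.42744732e+01, -1.78275758e+01, -2.11034467e-04,
        5.59092849e-03,  1.27011992e-05]), 'tcp_pos': array([0.1765415 , 0.59900227, 0.24156803]), 'tool_rot': array([ 1.42912201e-01,  9.89735027e-01, -7.85011145e-04, -2.50329407e-04]), 'force': array([-1.17546246,  0.87691579, -0.40981519]), 'ft_torque': array([-0.05081618,  0.10104148, -0.00426413]), 'finger_gap': 0.9991461550916305}
```

View pics/scene0.png

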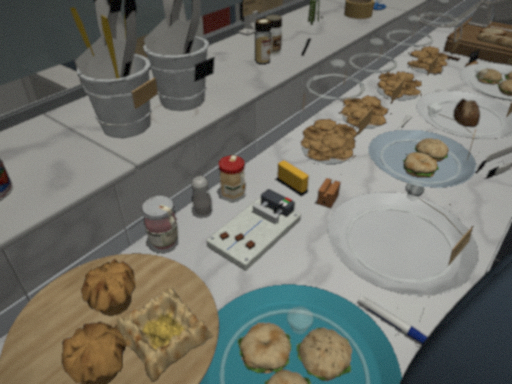

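View pics/side0.png

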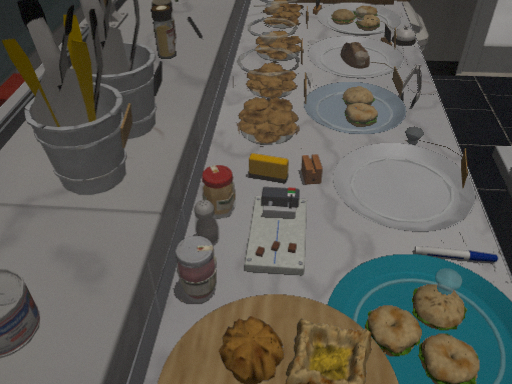

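View pics/wrist0.png

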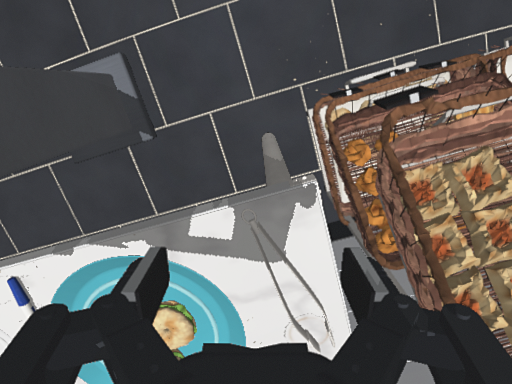

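The scene and side views show the jig with three chips, the yellow scraper, the wooden foot, the red-lid jar, the salt shaker and the pale-lid jar. I'll enlarge the work area.

Run:
```python
from h import *
im,c=load('scene0'); cv2.imwrite('pics/sc_crop.png',cv2.resize(im[130:280,130:360],None,fx=3.4,fy=3.4,interpolation=cv2.INTER_CUBIC))
im,c2=load('side0'); cv2.imwrite('pics/si_crop.png',cv2.resize(im[140:310,160:340],None,fx=3.5,fy=3.5,interpolation=cv2.INTER_CUBIC))
for n,uv in dict(plA=(210,241),plB=(246,265),plC=(300,214)).items(): print(n,onz(c,uv,.02))
for n,uv in dict(A=(246,270),B=(304,272),C=(305,200),D=(253,197)).items(): print(n,onz(c2,uv,.02))
```

```text
plA [0.66252657 0.25233101 0.02      ]
plB [0.57142391 0.25611044 0.02      ]
plC [0.57182655 0.08275132 0.02      ]
A [0.66901814 0.27153613 0.02      ]
B [0.57441841 0.26807627 0.02      ]
C [0.57487662 0.09037194 0.02      ]
D [0.67457178 0.08946282 0.02      ]
```

View pics/sc_crop.png

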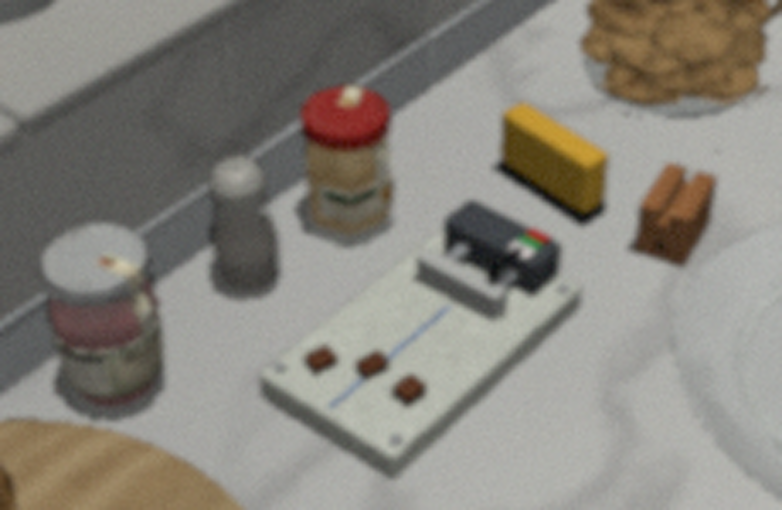

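View pics/si_crop.png

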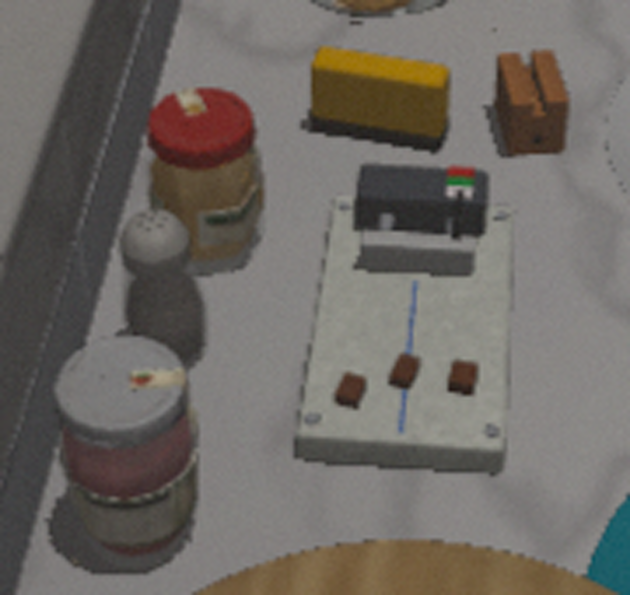

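Run:
```python
from h import *
im,c=load('wrist0'); o=-np.array(c['R']).T@np.array(c['t'])
for dx in [(.42,-.48,.11)]:
    for uv in [(256,192),(0,0),(511,0),(0,300),(511,300)]:
        p,d=ray(c,uv); p=p+dx; print(uv, p+d*(0.02-p[2])/d[2])
# coarse positions
im,c=load('side0'); im1,c1=load('scene0')
import itertools
for n,a,b in [('scrap top-left',(251,154),(278,163)),]: print(onz(c,a,.05))
for uv,z in [((269,157),.05),((312,156),.04),((250,292),.0)]: print(uv,onz(c,uv,z))
```

```text
(256, 192) [0.67201411 0.09738388 0.02      ]
(0, 0) [ 0.29136566 -0.17051548  0.02      ]
(511, 0) [0.49805036 0.5263091  0.02      ]
(0, 300) [ 0.74562248 -0.44843997  0.02      ]
(511, 300) [1.02828852 0.51254431 0.02      ]
[ 0.6874864  -0.00885432  0.05      ]
(269, 157) [ 0.65020251 -0.00138364  0.05      ]
(312, 156) [ 0.56303371 -0.02517095  0.04      ]
(250, 292) [0.65997435 0.30003118 0.        ]
```

>>> arm_command(rows=[[[0,0,40],0,-1],[[35,-40,10],0.03,-1],[[35,-40,10],0.03,-1],[[35,-40,10],0.03,-1],[[35,-40,10],0.03,-1],[[35,-40,10],0.03,-1],[[35,-40,10],0.03,-1],[[35,-40,10],0.03,-1],[[35,-40,0],0.03,-1],[[35,-40,0],0.03,-1],[[35,-40,0],0.0,-1],[[35,-40,0],0.0,-1]])

```text
t: 1.65
tcp_pos: [0.5625, 0.158, 0.352]
tool_rot: [0.008, 1.0, 0.0, -0.0]
force: [0.3, 0.4, 1.5]
finger_gap: 1.0
```

>>> arm_command(rows=[[[20,-20,0],0,-1],[[0,0,0],0,-1],[[0,0,0],0,-1]])

```text
t: 2.02
tcp_pos: [0.5807, 0.1405, 0.352]
tool_rot: [0.008, 1.0, 0.0, -0.001]
force: [-0.6, 0.7, -0.1]
finger_gap: 1.001
```

Run:
```python
from h import *
im,c=snap('wrist','wrist1'); s=manip.sense(); print(s['t'],s['tcp_pos'],s['tool_rot'],np.abs(s['qd']).max())
cv2.imwrite('pics/w1.png',cv2.resize(im,(800,600)))
```

```text
2.075 [0.58056496 0.14080965 0.35219189] [ 7.59256292e-03  9.99970913e-01  3.00239098e-04 -6.60138665e-04] 0.005667150698694322
```

View pics/w1.png

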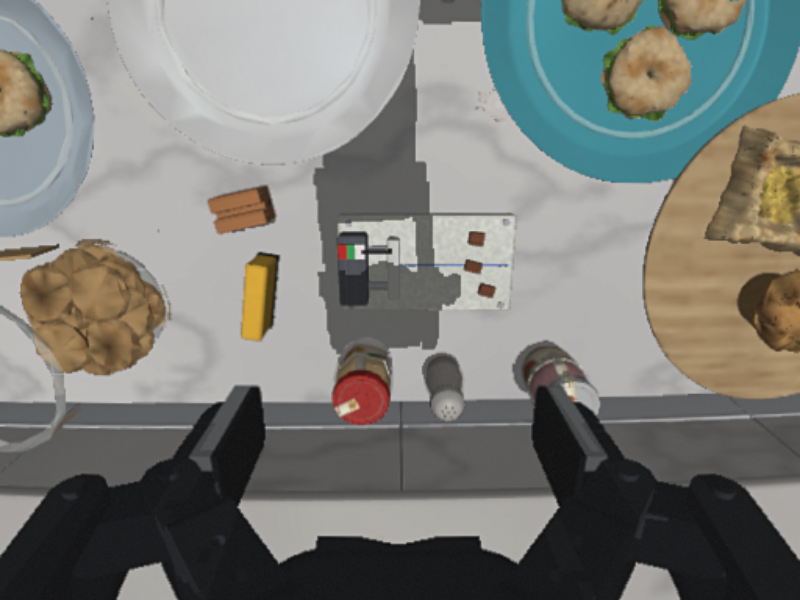

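The wrist view from above (scaled to 800x600) shows the board at 338–515 / 213–310, with chips near (476,239), (473,266) and (486,290). The scraper is at (260,297) and the foot at (241,210). The bystanders are below, on the +x side.

```bash
cat > meas.py <<'E'
from h import *
import sys
def blobs(m,amin):
    n,l,st,ce=cv2.connectedComponentsWithStats(m.astype(np.uint8))
    return [(st[i],ce[i],(l==i)) for i in range(1,n) if st[i,4]>=amin]
im,c=load('wrist1'); hsv=cv2.cvtColor(im,cv2.COLOR_BGR2HSV); H,S,V=[hsv[...,i].astype(int) for i in range(3)]
sub=np.zeros(H.shape,bool); sub[110:225,130:345]=1
def world(m,z):
    cs,_=cv2.findContours(m.astype(np.uint8),cv2.RETR_EXTERNAL,cv2.CHAIN_APPROX_NONE); k=max(cs,key=cv2.contourArea)[:,0,:]
    return np.array([onz(c,p,z)[:2] for p in k],np.float32)*1000
for nm,m,z,a in [('yel',(H>18)&(H<32)&(S>150)&sub,.05,100),('red',(H<14)&(S>90)&(V<190)&sub,.024,12)]:
    for st,ce,mm in blobs(m,a): 
        w=world(mm,z); print(nm,st,ce,cv2.minAreaRect(w))
E
python3 meas.py
python3 - <<'E'
from h import *
im,c=load('wrist1')
cv2.imwrite('pics/w1b.png',cv2.resize(im[130:205,205:340],None,fx=5.9,fy=5.9,interpolation=cv2.INTER_CUBIC))
cv2.imwrite('pics/w1c.png',cv2.resize(im[112:225,125:185],None,fx=5,fy=5,interpolation=cv2.INTER_CUBIC))
E
```

```text
yel [155 163  22  55 941] [165.11689692 189.58660999] ((644.2117919921875, 3.780792236328125), (28.221477508544922, 87.4641342163086), 79.47905731201172)
red [133 119  43  30 841] [154.10939358 133.94292509] ((562.199951171875, -11.28387451171875), (35.01994705200195, 59.669429779052734), 11.409406661987305)
red [300 149  10   8  65] [304.61538462 152.33846154] ((594.5993041992188, 216.61248779296875), (13.631613731384277, 10.914961814880371), 89.14893341064453)
red [216 156   6  10  55] [218.54545455 160.90909091] ((604.9489135742188, 84.0702896118164), (7.771434307098389, 14.500539779663086), 87.0884780883789)
red [298 167  10   8  57] [302.42105263 170.24561404] ((622.7005004882812, 214.32162475585938), (15.5587158203125, 8.898080825805664), 74.75584411621094)
red [306 182  11   8  57] [310.89473684 185.56140351] ((648.1492309570312, 228.49166870117188), (14.396239280700684, 9.963567733764648), 74.63763427734375)
```

View pics/w1b.png

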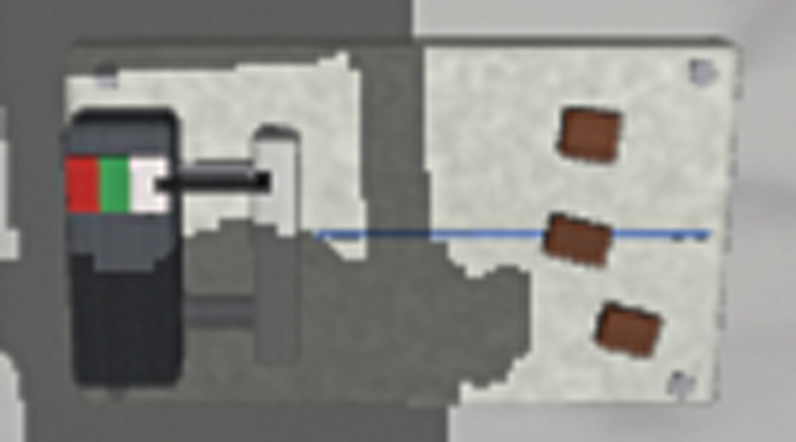

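View pics/w1c.png

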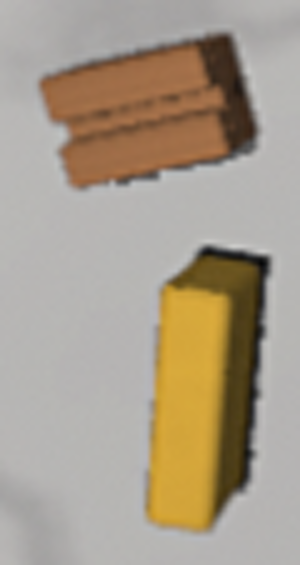

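Run:
```python
from h import *
im,c=load('wrist1')
def P(l,s,off,z): return np.array([onz(c,((u+.5)/s-.5+off[0],(v+.5)/s-.5+off[1]),z)[:2]*1000 for u,v in l])
a=P([(163,285),(228,292),(212,528),(150,522)],5,(125,112),.05)
f=P([(40,80),(207,40),(225,150),(72,187)],5,(125,112),.04)
b=P([(315,235),(708,234)],5.9,(205,130),.02)
bc=P([(738,47),(715,402),(70,47+2),(73,402)],5.9,(205,130),.02)
st=P([(298,130),(300,362)],5.9,(205,130),.04)
for n,q in [('scr',a),('foot',f)]:
    print(n,q.round(1).tolist(),q.mean(0).round(1),[np.linalg.norm(q[i]-q[(i+1)%4]).round(1) for i in range(4)],[np.degrees(np.arctan2(*(q[(i+1)%4]-q[i])[::-1])).round(1) for i in range(4)])
print('blue',b.round(1).tolist()); print('corn',bc.round(1).tolist()); print('stop',st.round(1).tolist())
```

```text
scr [[609.3, -4.2], [611.8, 15.0], [687.6, 1.9], [685.3, -17.4]] [648.5  -1.2] [np.float64(19.4), np.float64(76.9), np.float64(19.5), np.float64(77.1)] [np.float64(82.5), np.float64(-9.8), np.float64(-96.8), np.float64(170.1)]
foot [[549.6, -36.9], [539.4, 13.5], [571.4, 15.6], [581.3, -31.5]] [560.4  -9.8] [np.float64(51.4), np.float64(32.0), np.float64(48.1), np.float64(32.2)] [np.float64(101.4), np.float64(3.7), np.float64(-78.1), np.float64(-170.4)]
blue [[621.3, 144.9], [622.7, 250.0]]
corn [[572.7, 255.1], [670.6, 254.6], [570.5, 82.3], [667.5, 77.7]]
stop [[588.7, 140.9], [650.1, 140.4]]
```

The measured sizes agree with the given ones (scraper 77x19.5, foot about 50x32, board about 98x175). The bed origin is at about (621.5, 175.5), with yaw about -0.8°. Next I go above the scraper.

>>> arm_command(rows=[[[23,-47,0],-0.05,-0.4],[[23,-47,0],-0.05,-0.4],[[22,-48,-10],-0.055,-0.4],[[0,0,-50],0,-0.4],[[0,0,-50],0,-0.4],[[0,0,-50],0,-0.4],[[0,0,-50],0,-0.4],[[0,0,-20],0,-0.4],[[0,0,0],0,-0.4],[[0,0,0],0,-0.4]], squeeze=50)

```text
t: 3.32
tcp_pos: [0.6505, -0.0016, 0.1237]
tool_rot: [0.085, 0.996, -0.0, 0.001]
force: [0.3, 0.4, 0.2]
finger_gap: 0.697
```

Run:
```python
from h import *
im,c=snap('wrist','wrist2'); s=manip.sense(); print(s['t'],s['tcp_pos'],s['tool_rot'],np.abs(s['qd']).max(),s['finger_gap'])
cv2.imwrite('pics/w2.png',cv2.resize(im,(800,600)))
im,c=snap('side','side2');cv2.imwrite('pics/s2.png',cv2.resize(im,(800,600)))
```

```text
3.375 [ 0.6508068  -0.00192683  0.12413209] [ 8.52841747e-02  9.96355375e-01 -9.62312131e-05  1.60239810e-03] 0.0078059785155800525 0.7042006764218125
```

View pics/w2.png

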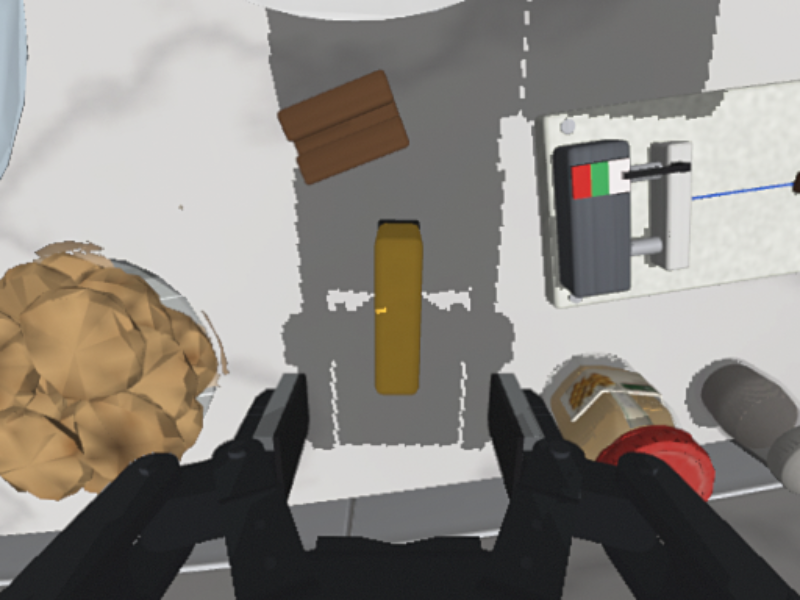

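View pics/s2.png

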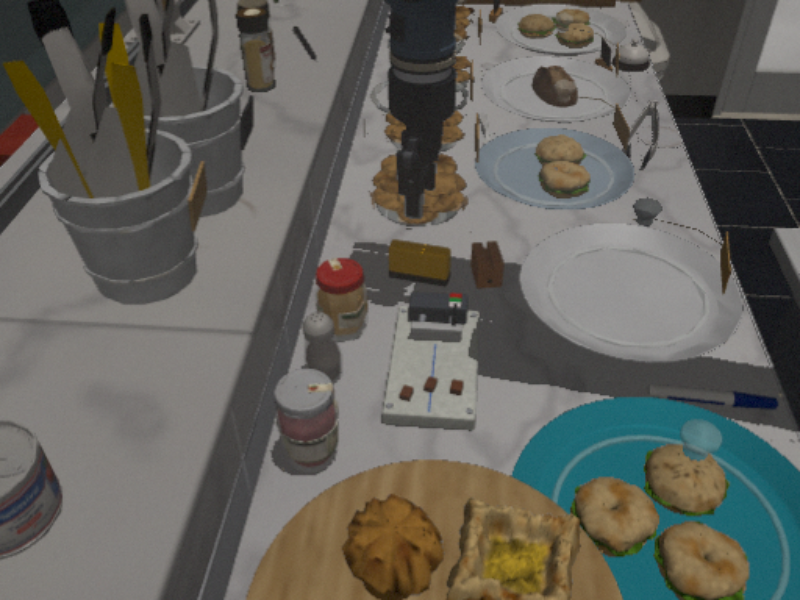

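The scraper is aligned with the jaws (image x 376–420, between fingers at 305 and 490). The foot is at (345,127). I re-measure both from this nearer view.

Run:
```python
from h import *
im,c=load('wrist2')
def P(l,z): return np.array([onz(c,(u*.64,v*.64),z)[:2]*1000 for u,v in l])
for n,q in [('scr',P([(376,238),(421,238),(418,394),(375,394)],.05)),('foot',P([(278,113),(385,70),(409,145),(308,184)],.04)),('jar',P([(230,370)]*4,.1))]:
    print(n,q.round(1).tolist(),q.mean(0).round(1),[np.linalg.norm(q[i]-q[(i+1)%4]).round(1) for i in range(4)],[np.degrees(np.arctan2(*(q[(i+1)%4]-q[i])[::-1])).round(1) for i in range(4)])
```

```text
scr [[609.5, -4.8], [612.9, 14.6], [689.3, 1.1], [685.7, -19.7]] [649.3  -2.2] [np.float64(19.7), np.float64(77.6), np.float64(21.1), np.float64(77.6)] [np.float64(80.2), np.float64(-10.0), np.float64(-99.8), np.float64(168.9)]
foot [[550.8, -36.9], [542.1, 11.2], [573.6, 16.0], [582.3, -30.9]] [562.2 -10.1] [np.float64(48.8), np.float64(31.9), np.float64(47.7), np.float64(32.1)] [np.float64(100.3), np.float64(8.8), np.float64(-79.5), np.float64(-169.2)]
jar [[638.4, -62.6], [638.4, -62.6], [638.4, -62.6], [638.4, -62.6]] [638.4 -62.6] [np.float64(0.0), np.float64(0.0), np.float64(0.0), np.float64(0.0)] [np.float64(0.0), np.float64(0.0), np.float64(0.0), np.float64(0.0)]
```

>>> arm_command(rows=[[[-1,0,-35],0,-0.2],[[0,0,-35],0,-0.2],[[0,0,-18],0,-0.2],[[0,0,-6],0,-0.2],[[0,0,0],0,-0.2]])

```text
t: 4.05
tcp_pos: [0.6494, -0.0027, 0.029]
tool_rot: [0.086, 0.996, -0.0, 0.001]
force: [0.3, 0.2, 0.5]
finger_gap: 0.603
```

>>> arm_command(rows=[[[0,0,0],0,1],[[0,0,0],0,1],[[0,0,0],0,1],[[0,0,0],0,1],[[0,0,0],0,1]])

```text
t: 4.68
tcp_pos: [0.6498, -0.0027, 0.0296]
tool_rot: [0.086, 0.996, -0.0, 0.001]
force: [0.5, 0.2, 5.5]
finger_gap: 0.25
```

>>> arm_command(rows=[[[0,0,20],0,1],[[0,0,40],0,1],[[0,0,50],0,1],[[-8,40,20],0.05,1],[[-8,45,0],0.05,1],[[-8,45,0],0.055,1],[[-5,40,0],0,1],[[0,11,-40],0,1],[[0,0,-40],0,1],[[0,0,0],0,1],[[0,0,0],0,1]])

```text
t: 6.05
tcp_pos: [0.6207, 0.1784, 0.0798]
tool_rot: [0.009, 1.0, 0.0, 0.001]
force: [-0.1, 0.2, -0.8]
finger_gap: 0.25
```

Run:
```python
from h import *
im,c=snap('wrist','wrist3'); s=manip.sense(); print(s['t'],s['tcp_pos'],s['tool_rot'],np.abs(s['qd']).max(),s['finger_gap'],s['force'])
cv2.imwrite('pics/w3.png',cv2.resize(im,(800,600)))
im,c=snap('side','side3');cv2.imwrite('pics/s3.png',cv2.resize(im[130:320,140:360],None,fx=3.1,fy=3.1))
```

```text
6.1 [0.62121908 0.17834541 0.0803636 ] [8.62563567e-03 9.99961304e-01 2.16197443e-04 1.71519702e-03] 0.011767361554061094 0.25173130862770393 [ 0.8810454  -0.17502762 -0.56338287]
```

View pics/w3.png

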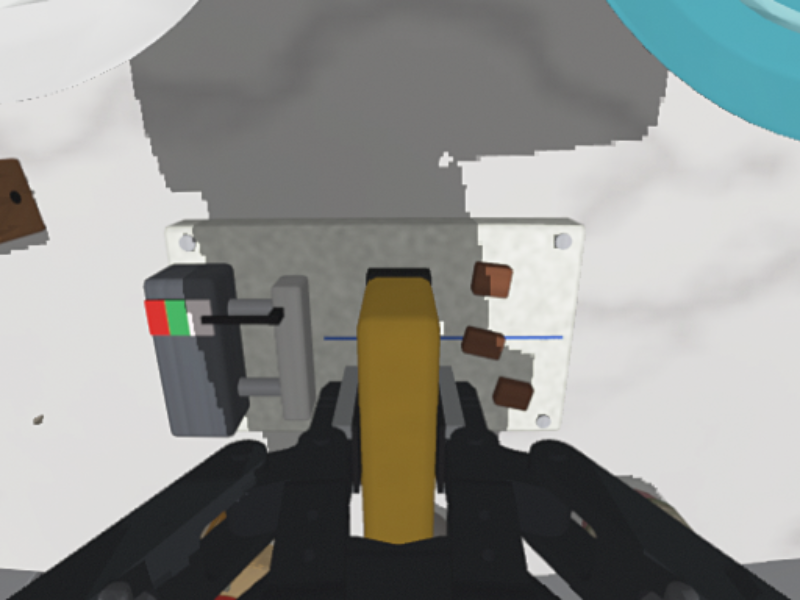

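View pics/s3.png

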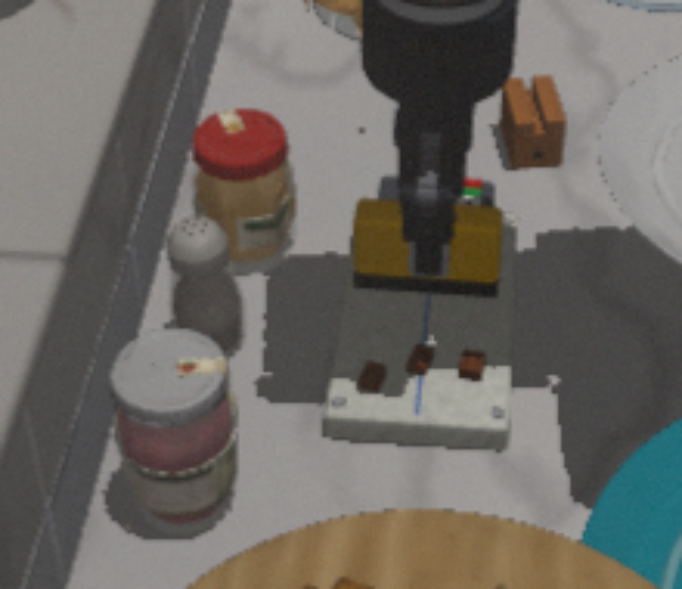

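Scraper is square over the blue line, its front at about 440 px and the chips starting at 462 px. Lower onto the board.

>>> arm_command(rows=[[[0,0,-22],0,1],[[0,0,-8],0,1],[[0,0,-2],0,1],[[0,0,0],0,1]])

```text
t: 6.65
tcp_pos: [0.6201, 0.1782, 0.0494]
tool_rot: [0.009, 1.0, -0.0, 0.0]
force: [-4.2, -1.2, 9.5]
finger_gap: 0.248
```

>>> arm_command(rows=[[[0,6,0],0,1],[[0,8,0],0,1],[[0,8,0],0,1],[[0,8,0],0,1],[[0,8,0],0,1],[[0,8,0],0,1],[[0,6,0],0,1]])

```text
t: 7.52
tcp_pos: [0.622, 0.2298, 0.0495]
tool_rot: [0.008, 1.0, -0.001, 0.002]
force: [-0.1, -2.7, 6.5]
finger_gap: 0.246
```

Run:
```python
from h import *
im,c=snap('side','side4');cv2.imwrite('pics/s4.png',cv2.resize(im[130:320,140:360],None,fx=3.1,fy=3.1))
s=manip.sense();print(s['tcp_pos'],s['force'])
im,c=snap('wrist','wrist4'); cv2.imwrite('pics/w4.png',cv2.resize(im,(800,600)))
```

```text
[0.62198634 0.23055455 0.04946099] [ 0.15448893 -2.35818882  6.50581591]
```

View pics/s4.png

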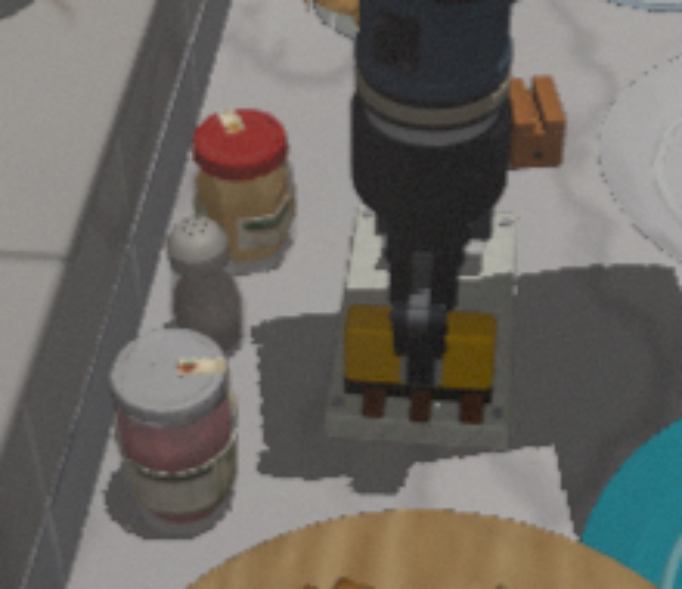

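View pics/w4.png

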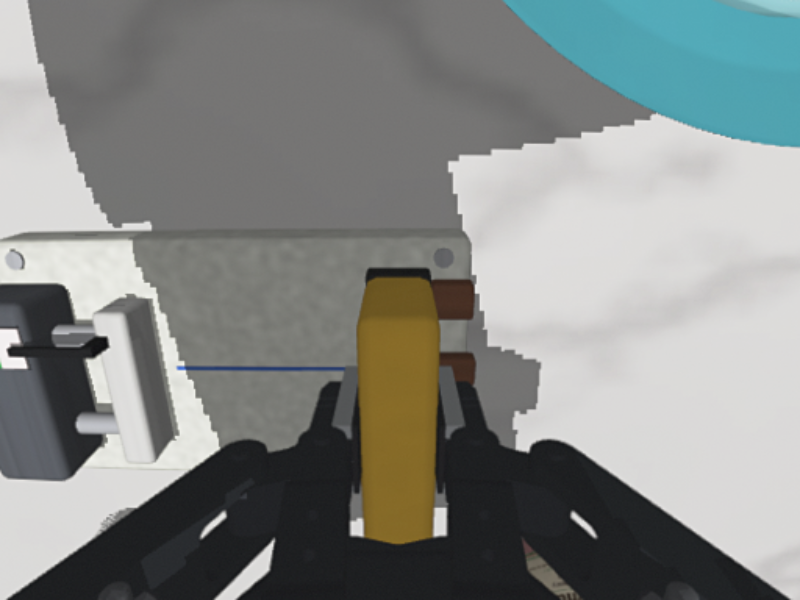

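>>> arm_command(rows=[[[0,8,0],0,1],[[0,8,0],0,1],[[0,8,0],0,1],[[0,8,0],0,1],[[0,4,0],0,1],[[0,0,0],0,1]])

```text
t: 8.38
tcp_pos: [0.6217, 0.2667, 0.0494]
tool_rot: [0.008, 1.0, 0.0, 0.002]
force: [0.8, -0.2, 6.1]
finger_gap: 0.249
```

Run:
```python
from h import *
im,c=snap('side','side5');cv2.imwrite('pics/s5.png',cv2.resize(im[130:320,140:360],None,fx=3.1,fy=3.1))
s=manip.sense();print(s['tcp_pos'],s['force'])
im,c=snap('wrist','wrist5'); cv2.imwrite('pics/w5.png',cv2.resize(im,(800,600)))
```

```text
[0.62175349 0.26667377 0.04938063] [0.52744946 0.10014379 5.44708955]
```

View pics/s5.png

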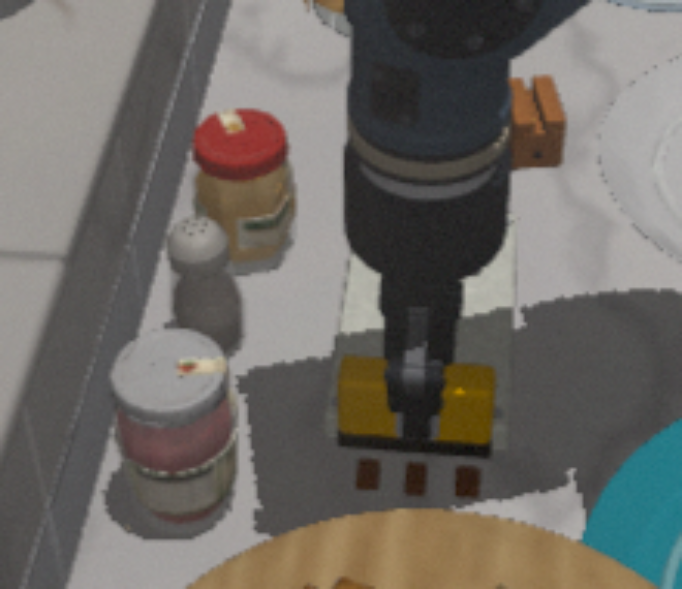

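View pics/w5.png

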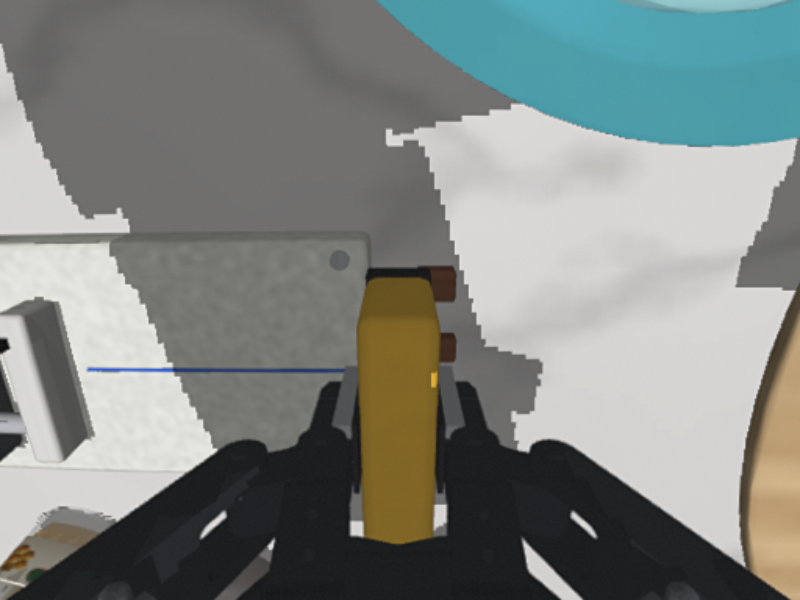

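All three chips lie flat on the table past the board end. I return the scraper to its old place.

>>> arm_command(rows=[[[0,0,40],0,1],[[0,0,50],0,1],[[0,-40,30],0,1],[[6,-50,0],-0.05,1],[[6,-50,0],-0.05,1],[[6,-50,0],-0.055,1],[[5,-50,0],0,1],[[5,-29,0],0,1],[[0,0,-50],0,1],[[0,0,-50],0,1],[[0,0,-26],0,1],[[0,0,0],0,1]])

```text
t: 9.98
tcp_pos: [0.6464, -0.0025, 0.0389]
tool_rot: [0.086, 0.996, 0.0, -0.002]
force: [0.0, -0.7, 0.1]
finger_gap: 0.251
```

>>> arm_command(rows=[[[0,0,-10],0,1],[[0,0,-2],0,1],[[0,0,0],0,1]])

```text
t: 10.35
tcp_pos: [0.6486, -0.0026, 0.0295]
tool_rot: [0.086, 0.996, -0.0, 0.001]
force: [-0.1, 0.3, 0.3]
finger_gap: 0.251
```

>>> arm_command(rows=[[[0,0,-1],0,1],[[0,0,0],0,-0.2],[[0,0,0],0,-0.2],[[0,0,0],0,-0.2],[[0,0,10],0,-0.2],[[0,0,40],0,-0.2],[[0,0,50],0,-0.2],[[0,0,50],0,-0.4]])

```text
t: 11.35
tcp_pos: [0.6476, -0.0025, 0.1792]
tool_rot: [0.086, 0.996, 0.0, 0.0]
force: [0.7, 0.0, 0.3]
finger_gap: 0.698
```

>>> arm_command(rows=[[[-28,-3,40],0.12,-1],[[-30,-3,0],0.12,-1],[[-30,-2,0],0.12,-1],[[0,0,0],0,-1],[[0,0,0],0,-1]])

```text
t: 11.98
tcp_pos: [0.561, -0.0108, 0.218]
tool_rot: [-0.093, 0.996, -0.0, 0.001]
force: [0.2, -0.3, 0.8]
finger_gap: 0.997
```

Run:
```python
from h import *
im,c=snap('wrist','wrist6'); s=manip.sense();print(s['t'],s['tcp_pos'],s['tool_rot'],s['force'],s['finger_gap'])
cv2.imwrite('pics/w6.png',cv2.resize(im,(800,600)))
```

```text
12.025 [ 0.56121374 -0.01074206  0.21779849] [-9.35066756e-02  9.95617989e-01 -2.95781283e-04  1.11100151e-03] [ 0.34114178 -0.46034699  0.22882176] 0.9981206835710009
```

View pics/w6.png

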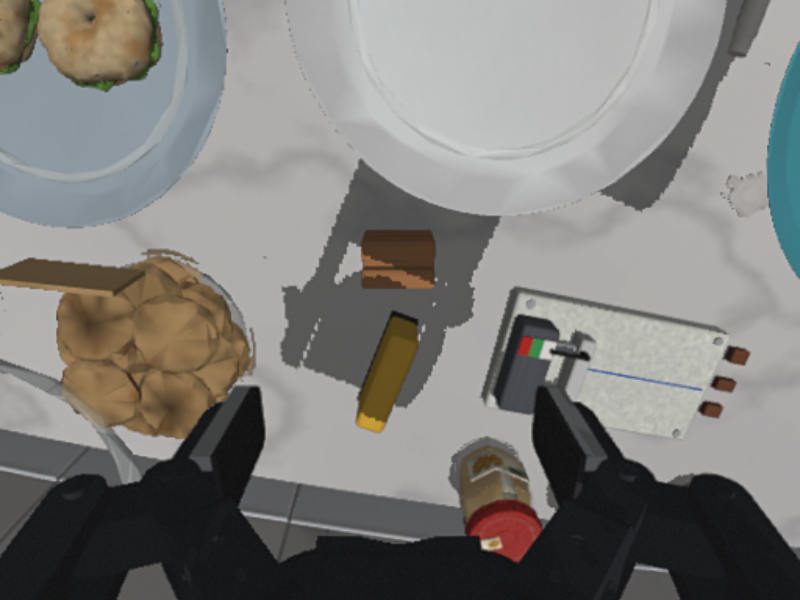

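Scraper stands upright clear of the board and the chips are off. The foot top spans (362..435, 230..289), parallel to the jaws. Measure it.

Run:
```python
from h import *
im,c=load('wrist6')
cv2.imwrite('pics/w6b.png',cv2.resize(im[135:195,220:290],None,fx=8,fy=8,interpolation=cv2.INTER_CUBIC))
def P(l,z): return np.array([onz(c,(u*.64,v*.64),z)[:2]*1000 for u,v in l])
for n,q in [('foot',P([(362,231),(434,230),(435,289),(362,287)],.04))]:
    print(n,q.round(1).tolist(),q.mean(0).round(1),[np.linalg.norm(q[i]-q[(i+1)%4]).round(1) for i in range(4)],[np.degrees(np.arctan2(*(q[(i+1)%4]-q[i])[::-1])).round(1) for i in range(4)])
```

```text
foot [[543.1, -38.4], [533.7, 7.9], [573.4, 17.1], [581.2, -32.2]] [557.9 -11.4] [np.float64(47.3), np.float64(40.8), np.float64(49.9), np.float64(38.7)] [np.float64(101.5), np.float64(13.0), np.float64(-81.0), np.float64(-170.7)]
```

View pics/w6b.png

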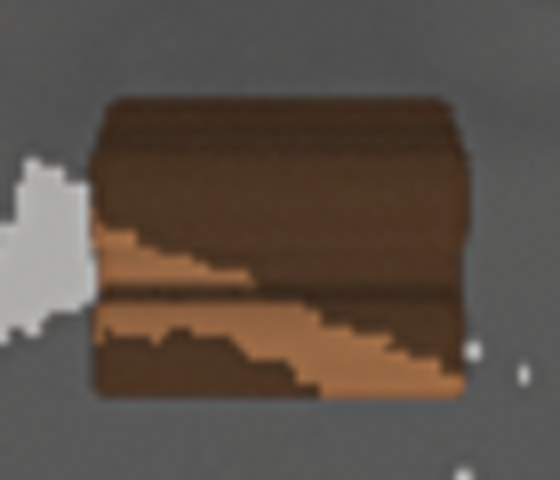

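Run:
```python
from h import *
im,c=load('wrist6')
def P(l,z): return np.array([onz(c,((u+.5)/8-.5+220,(v+.5)/8-.5+135),z)[:2]*1000 for u,v in l])
q=P([(93,152),(467,152),(465,397),(93,397)],.04)
print(q.round(1).tolist(),q.mean(0).round(1),[np.linalg.norm(q[i]-q[(i+1)%4]).round(1) for i in range(4)],[np.degrees(np.arctan2(*(q[(i+1)%4]-q[i])[::-1])).round(1) for i in range(4)])
```

```text
[[549.1, -38.0], [540.2, 9.5], [572.7, 16.1], [581.9, -32.6]] [561.  -11.2] [np.float64(48.3), np.float64(33.2), np.float64(49.6), np.float64(33.2)] [np.float64(100.7), np.float64(11.6), np.float64(-79.3), np.float64(-170.7)]
```

Run:
```python
from h import *
s=manip.sense();print(s['q'].round(3))
```

```text
[-0.218  0.472  1.622  0.     1.046 -1.976]
```

>>> arm_command(rows=[[[2,0,-50],0,-1],[[0,0,-50],0,-1],[[0,0,-50],0,-1],[[0,0,-30],0,-1],[[0,0,-15],0,-1],[[0,0,-4],0,-1],[[0,0,0],0,-1]])

```text
t: 12.9
tcp_pos: [0.5627, -0.0107, 0.019]
tool_rot: [-0.094, 0.996, -0.0, 0.001]
force: [0.2, -0.2, 0.5]
finger_gap: 1.0
```

>>> arm_command(rows=[[[-3,0,0],0,-1],[[0,0,0],0,1],[[0,0,0],0,1],[[0,0,0],0,1],[[0,0,0],0,1],[[0,0,0],0,1]], squeeze=70)

```text
t: 13.65
tcp_pos: [0.5593, -0.0106, 0.0192]
tool_rot: [-0.094, 0.996, -0.0, 0.001]
force: [-0.3, -0.5, 5.2]
finger_gap: 0.572
```

>>> arm_command(rows=[[[0,0,30],0,1],[[0,0,60],0,1],[[0,0,60],0,1],[[3,10,30],-0.177,1],[[10,30,0],-0.177,1],[[10,30,0],-0.177,1],[[10,30,0],-0.177,1],[[10,30,0],-0.177,1],[[10,30,0],-0.177,1],[[10,38,0],-0.177,1],[[0,0,0],-0.177,1],[[0,0,0],-0.177,1]])

```text
t: 15.15
tcp_pos: [0.6211, 0.1882, 0.1976]
tool_rot: [0.648, 0.762, -0.001, -0.0]
force: [0.2, 0.1, -1.3]
finger_gap: 0.574
```

>>> arm_command(rows=[[[0,0,0],-0.178,1],[[0,0,-50],0,1],[[0,0,-40],0,1],[[0,0,0],0,1],[[0,0,0],0,1]])

```text
t: 15.78
tcp_pos: [0.6227, 0.1876, 0.1094]
tool_rot: [0.711, 0.703, 0.001, 0.001]
force: [0.0, 0.3, -0.6]
finger_gap: 0.574
```

Run:
```python
from h import *
im,c=snap('wrist','wrist7'); s=manip.sense();print(s['t'],s['tcp_pos'],s['tool_rot'],s['force'],s['finger_gap'],s['q'])
cv2.imwrite('pics/w7.png',cv2.resize(im,(800,600)))
im,c=snap('side','side7');cv2.imwrite('pics/s7.png',cv2.resize(im[130:320,140:360],None,fx=3.1,fy=3.1))
im,c=snap('scene','scene7');cv2.imwrite('pics/sc7.png',cv2.resize(im[120:300,130:360],None,fx=3.1,fy=3.1))
```

```text
15.825 [0.62322    0.18763325 0.11018131] [0.7113456  0.70284011 0.00141785 0.00109677] [ 0.55611345  0.07460751 -0.58967755] 0.5762275622727754 [ 1.21055640e-01  7.19981737e-01  1.47055471e+00 -3.17374299e-07
  9.47471112e-01  1.33084496e-01]
```

View pics/w7.png

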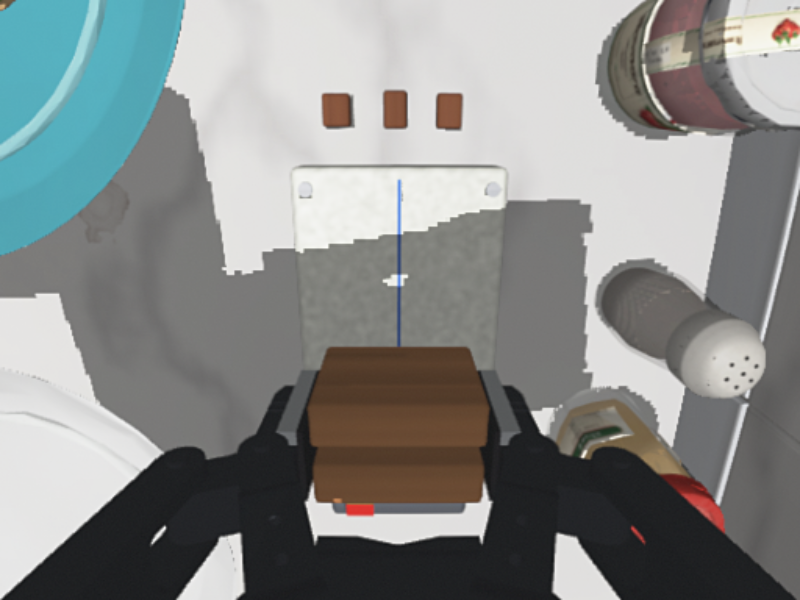

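View pics/s7.png

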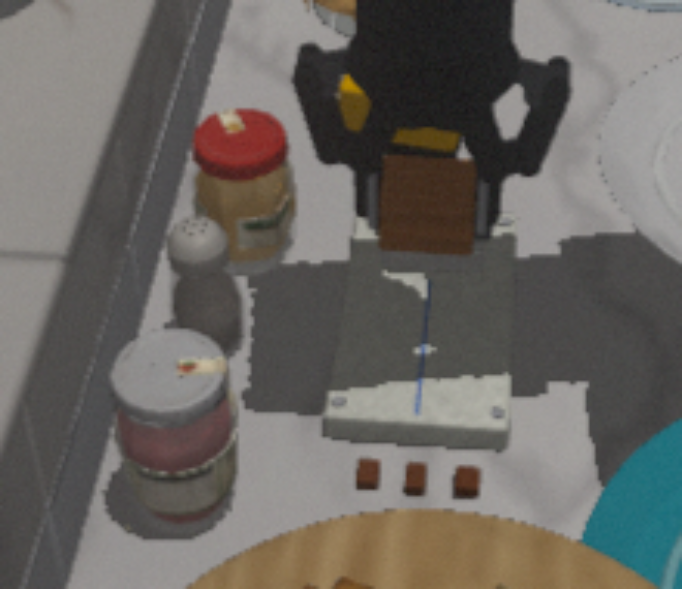

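View pics/sc7.png

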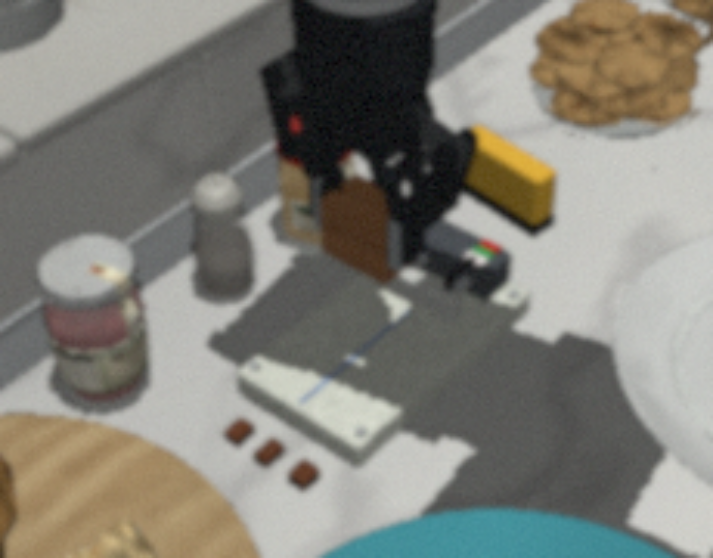

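Run:
```python
from h import *
a,c=load('side0')
for n,uv,z in [('salt cap',(204,207),.085),('salt base',(206,238),.01),('honey lid',(217,173),.086),('honey base',(222,210),0.01),('jam lid',(195,250),.099)]: print('side',n,onz(c,uv,z))
a,c=load('wrist7')
for n,uv,z in [('salt cap',(715*.64,357*.64),.08),('knuckleR out',(607*.64,478*.64),.17),('knuckleR out',(607*.64,478*.64),.2)]: print('wr',n,onz(c,uv,z))
```

```text
side salt cap [0.74644828 0.19559427 0.085     ]
side salt base [0.7489176  0.19536929 0.01      ]
side honey lid [0.73822487 0.10370225 0.086     ]
side honey base [0.73093024 0.12004647 0.01      ]
side jam lid [0.73987036 0.30588072 0.099     ]
wr salt cap [0.74389781 0.18818255 0.08      ]
wr knuckleR out [0.66049927 0.20930151 0.17      ]
wr knuckleR out [0.64437085 0.23484895 0.2       ]
```

Foot is square (jaw axis -0.7°) and centred on the blue line. The jars are clear of the gripper: the nearest jar side is at x≈0.70 and the knuckles reach at most 0.69. Lower it.

>>> arm_command(rows=[[[0,0,-40],0,1],[[0,0,-24],0,1],[[0,0,-5],0,1],[[0,0,-2],0,1],[[0,0,0],0,1]])

```text
t: 16.55
tcp_pos: [0.6228, 0.1876, 0.0393]
tool_rot: [0.711, 0.703, 0.001, 0.001]
force: [-1.0, 0.6, 2.7]
finger_gap: 0.575
```

>>> arm_command(rows=[[[0,-6,-0.5],0,1],[[0,-8,0],0,1],[[0,-8,0],0,1],[[0,-3,0],0,1],[[0,0,0],0,1]])

```text
t: 17.18
tcp_pos: [0.6245, 0.1628, 0.0394]
tool_rot: [0.712, 0.703, 0.003, 0.002]
force: [0.1, 1.6, 6.0]
finger_gap: 0.574
```

Run:
```python
from h import *
im,c=snap('scene','scene8');cv2.imwrite('pics/sc8.png',cv2.resize(im[150:260,190:320],None,fx=5,fy=5,interpolation=cv2.INTER_CUBIC))
im,c=snap('side','side8');cv2.imwrite('pics/s8.png',cv2.resize(im[160:290,220:330],None,fx=4.5,fy=4.5,interpolation=cv2.INTER_CUBIC))
im,c=snap('wrist','wrist8');cv2.imwrite('pics/w8.png',im)
print(manip.sense()['force'],manip.sense()['tcp_pos'])
```

```text
[0.6548854  1.34860786 5.1752146 ] [0.62456741 0.16283631 0.03938967]
```

View pics/sc8.png

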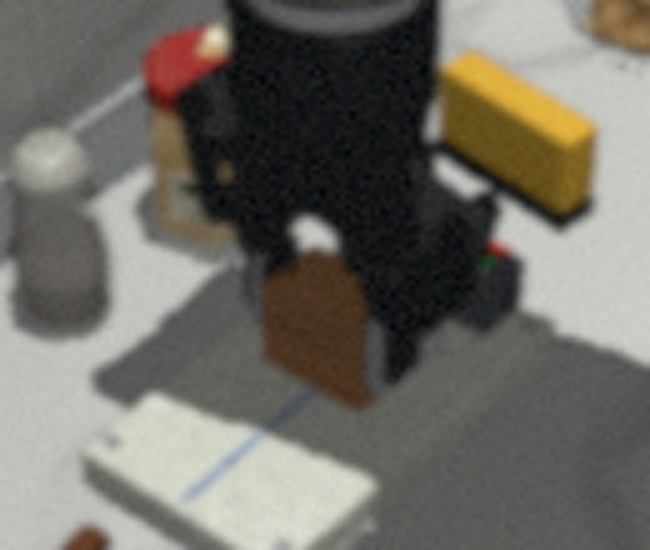

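View pics/s8.png

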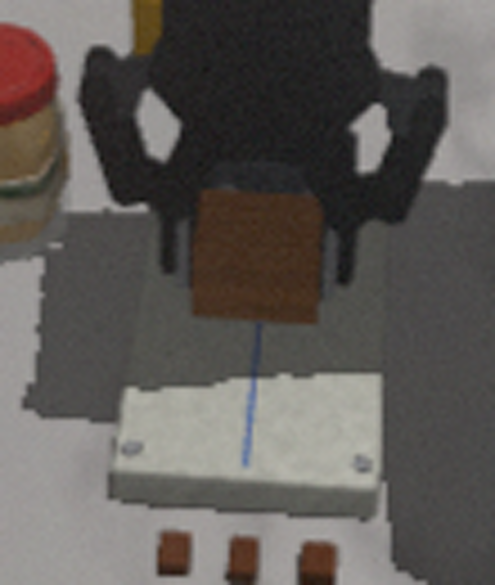

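View pics/w8.png

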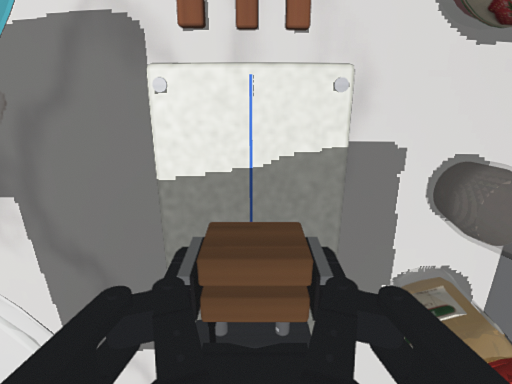

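>>> arm_command(rows=[[[0,-1.5,0],0,1],[[0,-1.5,0],0,1],[[0,0,0],0,1]])

```text
t: 17.7
tcp_pos: [0.6246, 0.1606, 0.0394]
tool_rot: [0.712, 0.703, 0.003, 0.002]
force: [0.4, 4.4, 5.5]
finger_gap: 0.575
```

>>> arm_command(rows=[[[0,-1.5,0],0,1],[[0,-1.5,0],0,1],[[0,0,0],0,1]])

```text
t: 18.08
tcp_pos: [0.6245, 0.1583, 0.0394]
tool_rot: [0.712, 0.702, 0.004, 0.001]
force: [0.5, 5.8, 5.7]
finger_gap: 0.578
```

>>> arm_command(rows=[[[0,-1.5,0],0,1],[[0,-1.5,0],0,1],[[0,0,0],0,1]])

```text
t: 18.45
tcp_pos: [0.6245, 0.156, 0.0394]
tool_rot: [0.712, 0.702, 0.004, 0.001]
force: [-0.0, 7.3, 5.8]
finger_gap: 0.575
```

Run:
```python
from h import *
im,c=snap('scene','scene9');cv2.imwrite('pics/sc9.png',cv2.resize(im[170:250,230:320],None,fx=7,fy=7,interpolation=cv2.INTER_CUBIC))
im,c=snap('side','side9');cv2.imwrite('pics/s9.png',cv2.resize(im[160:290,220:330],None,fx=4.5,fy=4.5,interpolation=cv2.INTER_CUBIC))
im,c=snap('wrist','wrist9');cv2.imwrite('pics/w9.png',cv2.resize(im,(800,600)))
s=manip.sense();print(s['force'],s['tcp_pos'],s['tool_rot'],s['ft_torque'])
```

```text
[0.30304023 6.88821563 6.01627987] [0.62449299 0.15599357 0.03942194] [0.71179279 0.70237711 0.00403136 0.00107773] [ 1.17037557  0.12086305 -0.09892369]
```

View pics/sc9.png

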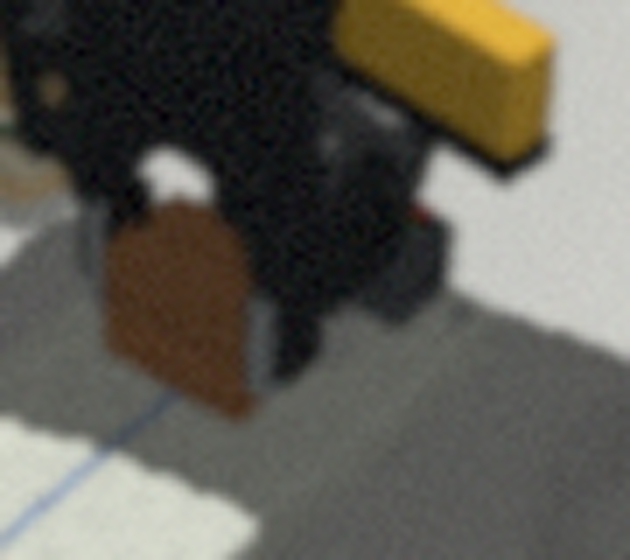

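View pics/s9.png

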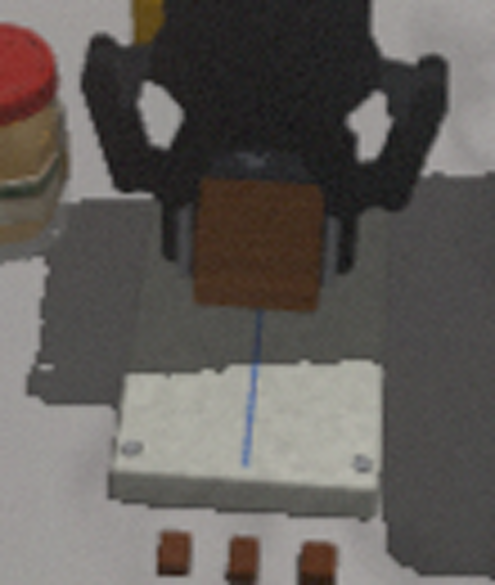

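View pics/w9.png

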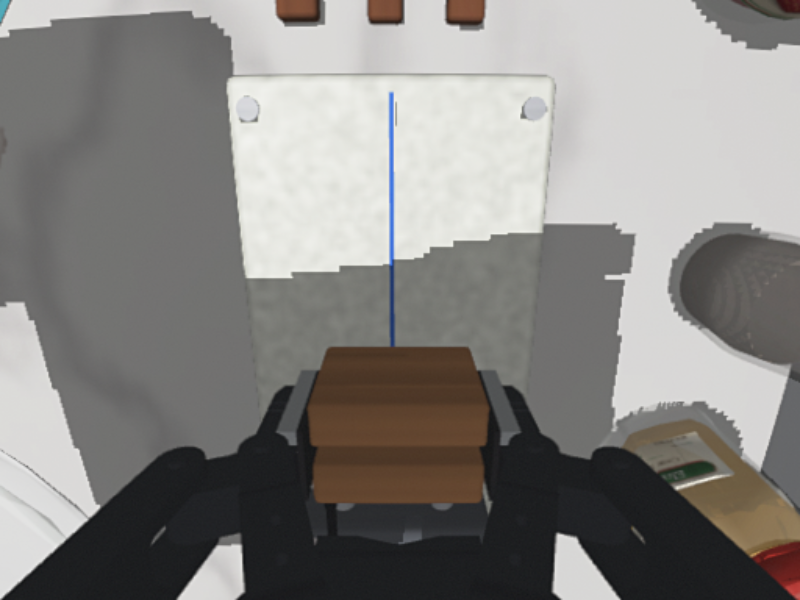

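Run:
```python
from h import *
for f in ['wrist8','wrist9']:
    im,c=load(f)
    e=[onz(c,(u*.64,v*.64),.02)[:2]*1000 for u,v in ([(398,347),(391,76),(240,76),(550,76)] if f=='wrist9' else [(398,222/.64),(391,64/.64),(240,64/.64),(540,64/.64)])]; print(f,np.round(e,1).tolist(), 'bed y foot', 80-(e[1][1]-e[0][1])-17)
cv2.imwrite('pics/w9b.png',cv2.resize(im[300:384,190:330],None,fx=5.5,fy=5.5,interpolation=cv2.INTER_CUBIC))
```

```text
wrist8 [[623.9, 174.7], [622.9, 254.7], [577.9, 255.7], [667.4, 254.5]] bed y foot -17.037898518440983
wrist9 [[623.8, 167.8], [623.0, 254.7], [578.5, 255.7], [670.1, 254.4]] bed y foot -23.831943150700624
```

View pics/w9b.png

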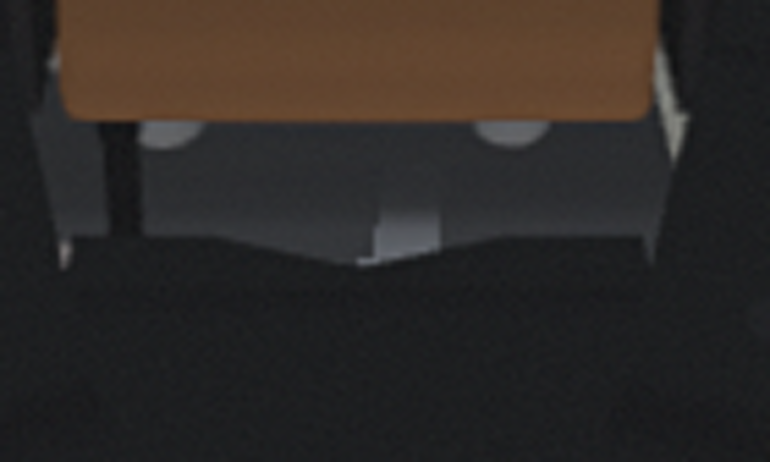

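Foot's back edge gives bed y = -23.8, i.e. about 5.8 mm of travel. The 6.9 N reading less about 1.3 N of friction agrees. I push about 4 mm further.

>>> arm_command(rows=[[[0,-1.5,0],0,1],[[0,-1.5,0],0,1],[[0,0,0],0,1]])

```text
t: 18.98
tcp_pos: [0.6245, 0.1537, 0.0395]
tool_rot: [0.712, 0.702, 0.004, 0.001]
force: [-0.1, 9.3, 5.5]
finger_gap: 0.576
```

>>> arm_command(rows=[[[0,-1,0],0,1],[[0,-1,0],0,1],[[0,0,0],0,1],[[0,0,0],0,1]])

```text
t: 19.48
tcp_pos: [0.6245, 0.1523, 0.0395]
tool_rot: [0.712, 0.702, 0.005, 0.001]
force: [0.2, 11.7, 6.5]
finger_gap: 0.569
```

Run:
```python
from h import *
im,c=snap('wrist','wrist10');cv2.imwrite('pics/w10.png',cv2.resize(im,(800,600)))
s=manip.sense();print(s['t'],s['force'],s['tcp_pos'],s['tool_rot'],s['ft_torque'])
im,c=snap('side','side10');cv2.imwrite('pics/s10.png',cv2.resize(im[160:290,220:330],None,fx=4.5,fy=4.5,interpolation=cv2.INTER_CUBIC))
```

```text
19.525 [ 0.94113615 12.16541736  5.40161663] [0.62444565 0.15226541 0.03947861] [7.11939286e-01 7.02224811e-01 4.74014481e-03 5.46654475e-04] [1.73129187e+00 1.51473317e-04 1.29721549e-03]
```

View pics/w10.png

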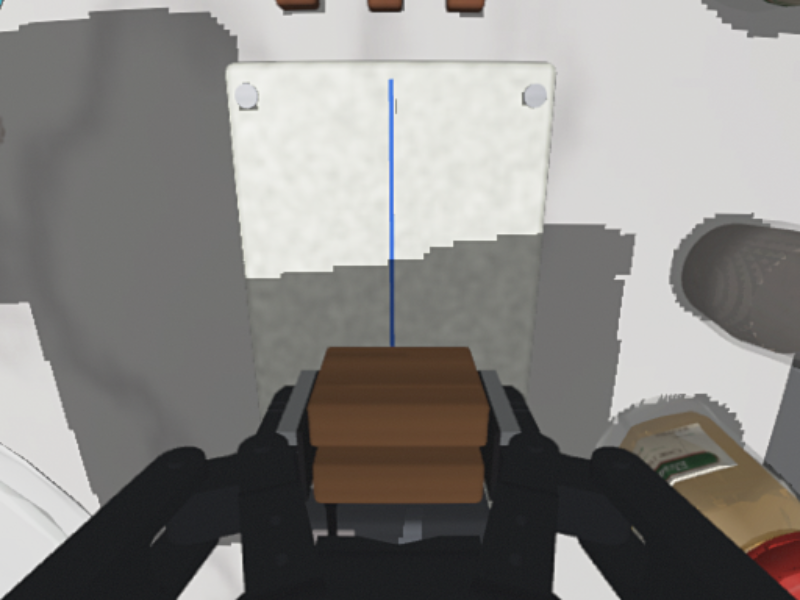

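View pics/s10.png

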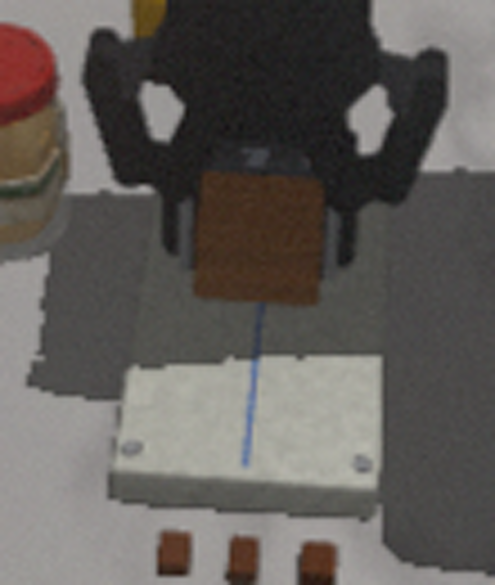

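>>> arm_command(rows=[[[0,0,0],0,1],[[0,0,0],0,1],[[0,0,0],0,1],[[0,0,0],0,1],[[0,0,0],0,1],[[0,0,0],0,1]])

```text
t: 20.32
tcp_pos: [0.6244, 0.1523, 0.0395]
tool_rot: [0.712, 0.702, 0.005, 0.001]
force: [0.9, 11.8, 5.8]
finger_gap: 0.575
```

Run:
```python
from h import *
im,c=snap('wrist','wrist11')
s=manip.sense();print(s['t'],s['force'],s['tcp_pos'],np.abs(s['qd']).max(),s['finger_gap'])
# foot back lower edge row at image centre column & board far edge row
g=cv2.cvtColor(im,cv2.COLOR_BGR2GRAY).astype(int)
print(g[215:230,262].tolist(),g[32:50,256].tolist())
a=onz(c,(256,222),.02);b=onz(c,(256,39.5),.02);print('foot bed y',80-(b[1]-a[1])*1000-17)
im,c=snap('scene','scene11');cv2.imwrite('pics/sc11.png',cv2.resize(im,(800,600)))
```

```text
20.375 [-0.09448652 11.14196589  5.24968149] [0.62446067 0.15225958 0.03949279] 0.0017781287830282563 0.5768278181564674
[121, 119, 120, 119, 121, 123, 116, 64, 58, 61, 61, 60, 60, 61, 60] [208, 208, 207, 209, 211, 210, 174, 178, 211, 220, 223, 226, 231, 230, 230, 230, 230, 231]
foot bed y -27.72821054616631
```

View pics/sc11.png

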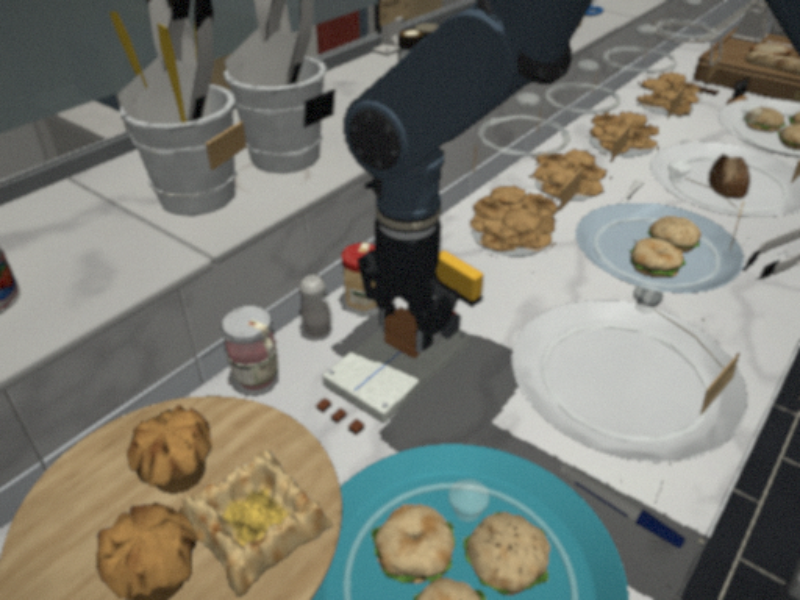

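The hold is steady. Foot bed y = -27.7 means about 9.7 mm of travel, and the force is about 11.5 N including roughly 1.5 N of friction. Chips are off the board and the scraper is standing clear. I hand in.

Run:
```python
from h import *
print(manip.sign_off());
```

```text
the job is handed in; nothing more can be done
None
```

I wiped the three chips off the +y end of the board with the scraper and stood the scraper back in its old place, clear of the board. I then set the foot slot-up on the blue line and pressed it against the stop. I handed the job in at about 20 s with the foot still gripped and pressed.

**Last checks:**
- **Stop travel:** about 9.7 mm from the foot's position in the wrist picture, which is mid-green.
- **Push:** the force along the pressing direction held at 11 to 12 N. Less about 1.5 N of board friction, that leaves roughly 10 N on the spring.
- **Foot:** square to within about 0.01 rad, about 1 mm off the blue line, flat on the board, and the arm was still.
- **Surroundings:** the chips lie on the table beyond the board, and the jars and salt shaker show no sign of having moved in the pictures.

**What did not fully check out:**
- **Pointer not seen:** the gripper hid the pointer and scale, so the travel comes from geometry and force, not from reading the scale.
- **Force and travel did not match throughout:** early in the push the force rose by about 0.6 N per mm of tool movement, and near the end by about 1.3, where the spring gives 1.0. The two estimates agreed within about 1 mm at the end.

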